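# Switch on the guarded sieve-shaker toggle

## Task

Start the sieve shaker at the switch box with the red guard: lift the red guard wide open, flip the steel toggle beneath it fully over to the hinge side (the green mark), then close the guard fully again and let go. Do not touch the other switch box, the one with the blue guard.

Things in the scene. Friction and masses are not known exactly. Their poses are not given: they have to be found in the camera images.
- red_box: Sieve shaker's white switch box, 160 (x) x 110 (y) x 50 mm high, fixed; origin at the centre of its underside, z up, x from the T-bar side to the hinge side (away from the robot, within 30 degrees). On it a red guard, hollow, 78 x 48 mm, top at z 100 mm, over a toggle; hinge line along y through (68, 0, 60) mm. Green mark between toggle and hinge. All mm below are in this box's frame.
- red_guard (a joint): Guard angle, rad: 0 closed, grows as it lifts, stop 1.8 (leaning 13 deg back, clear of the toggle). Stays where left; 0.7 N moves it. Lift by its front T-bar: 12 mm thick, 24 mm long along y, round ends, 8 mm stem; centre (-42, 0, 80) when closed, i.e. (-110, 0, +20) from the hinge line, turning with the guard; 32 mm from its front wall. Pinched across y from above, it pivots in the grip.
- red_toggle (a joint): Steel toggle under the red guard, rad: about 0 (off) leans 23 deg to the T-bar side, 0.8 (on, stop) leans 23 deg to the hinge. Pivot (20, 0, 50), axis y; 8 mm rod, 36 mm from pivot to the centre of its 12 mm ball tip: tip at (6, 0, 83) off, (34, 0, 83) on. Stays where left; about 1.5 N at the tip moves it. The guard closes freely over it in either position.
- blue_box: Bystander, not to be touched: the seed blower's switch box, the same in all but its blue guard; frame as red_box. The boxes stand side by side, either one on the left, at least 80 mm apart.

How it is judged:
By the outcome, as a careful person would: the job done as asked, in the order asked, and still so for the second after the job is handed in, with the robot touching nothing.
It also fails if it takes over 69 s, if anything falls off the work surface, if the arm or the gripper's body presses on something with over 40 N, if the wrist force passes 120 N, or if a joint passes its speed limit or range.

## Robot

A 7-joint arm with a two-finger parallel gripper is mounted at the origin on the work surface. World frame = base frame: x ahead of the robot, y to its left, z up, the work surface at z = 0. Lengths are in m, angles in rad, forces in N, time in s.
With the tool pointing down it reaches from about 0.425 to 0.875 m from the base axis. Payload 4.7 kg.
Tool frame: the origin (TCP) lies midway between the tips of the shut fingers; the grasp point (between the pads) lies 19 mm behind it; z points along the fingers, y is the line along which they close (so a half turn about z gives the same grasp; the last joint's range is limited). The gripper opens to 87 mm and grips with 3 to 60 N. Pads are 19 mm wide; open, the fingers measure 117 mm over their backs; the gripper's body (75 mm by 190 mm) begins 51 mm behind the grasp point.
Start: joints at [0.014, 0.321, -0.07, 1.45, 0.023, 1.371, -0.057], TCP at [0.65, -0, 0.223] pointing down, gripper open.
Joint ranges: [-2.86, 2.86], [-0.3, 2.09], [-1.38, 1.24], [0.06, 2.45], [-1.56, 4.7], [0.09, 2.05], [-2.69, 2.69]. Speed limits (rad/s): [2.57, 2.57, 3.14, 3.14, 3.14, 3.14, 3.14].

## Interface

Orientations are given as a rotation vector (axis times angle).
In Python, from bench import ctrl gives the robot as it stands.
- The arm moves only by the tool tcp_steps, called after "Request:" as name([rows], argument=value, ...), one row to a line, values as JSON. Schema: {"type":"object","properties":{"rows":{"type":"array","items":{"type":"object","properties":{"dx":{"type":"number"},"dy":{"type":"number"},"dz":{"type":"number"},"rz":{"type":"number"},"aperture":{"type":"number"}},"additionalProperties":false,"required":["aperture"]},"minItems":1,"maxItems":20},"grip_force":{"type":"number"},"only":{"type":"string"},"quiet":{"type":"boolean"},"lines":{"type":"string"}},"required":["rows"],"additionalProperties":false}. rows is a list of rows, 1 to 20 of them, each an object with the fields dx, dy, dz (the shift in shares of 0.4 m (1.0 is 0.4 m)), rz (a turn about the tool's z in fractions of the full range, 1 being 2 rad), aperture (the opening from 0.0 (shut) to 1.0 (fully open)); a field left out counts as zero (the opening has to be given); each row is the pose to reach, as a shift and turn from the pose commanded when the call began, along the tool's axes at that moment; what a row does not reach only later rows make up. A row lasts 1/10 s, in which the tool goes at most 0.05 m and 0.15 rad, less where a joint would pass 70% of its speed; a pose out of reach is approached as far as the arm can. The fingers move at their own pace and stop on an object; grip_force is the grip in N (left out, the last holds). Time passes only in rows, so rows that do not move let the fingers close. The tool returns the time, the measured TCP pose, the force, the opening and the grip force at its end. only (a regular expression) keeps the lines of the reply that match it, lines (a string "A,B") keeps lines A to B, and quiet returns only ok. Shift and turn numbers lie between -1 and 1, and a call with a number outside is refused. Input that does not fit is refused with a message, and nothing moves.
- ctrl.get_state(): the state, without advancing time (a new reading comes with each control period).
- ctrl.get_image(name): name is "scene" or "side" or "wrist"; returns the picture (480x640x3 uint8, red, green, blue); there is no depth.
- ctrl.camera_model(name): a dict with "vertical_fov" (degrees; the focal length in pixels is half the picture's height over the tangent of half this angle, whatever the lens; pixels are square), "cx", "cy" (the principal point, pixels), "rvec" (rotation vector, rad) and "tvec" (3), from world to camera coordinates, as OpenCV has them; the wrist camera has in their place "hand_eye" (4x4, takes a point from camera to tool coordinates, whose origin is the TCP and whose axes are the flange's). Camera axes: x right, y down, z forward; pixel columns grow to the right and rows downward; lengths in m; the calibration is good to about 2 mm. A picture is of the moment at which its call begins: read the wrist's pose just before it. camera_model takes no time and is no camera call.
- ctrl.close_job(): hands the job in; it is judged then, once.
The state is a dict: "time": time; "joint_positions": joint angles; "qd": joint speeds; "joint_torque": joint torques, N m; "position": TCP position; "tool_rot": TCP orientation; "ft_force": force on the tool from outside, world axes, zero at the start; "torque": the same for the moment, N m; "grip_width": opening from 0.0 (shut) to 1.0 (fully open); "grip_force": force on a finger pad.
Only numpy, scipy, OpenCV 4.12 (cv2) and the standard library are available. Lean on these libraries where they do the work, as an engineer would, in place of code of your own. Each camera call takes 0.05 s, during which the arm holds its last target. There are 200 camera calls.

## Working session

There is one attempt and no reset: what is moved stays moved. The work goes in short steps, Python scripts to look and compute and a tool call to move; the robot and the scene stay as the last step left them, time stands still between calls to the robot, and variables do not carry over. Pictures are saved under pics/ and viewed, at most 10 in all, crops included, and the job is handed in when it is done.

```bash
ls; mkdir -p pics; python3 - <<'E'
from bench import ctrl
import cv2
for n in("scene","side","wrist"):
    print(n,ctrl.camera_model(n))
    if n!="side": cv2.imwrite(f"pics/{n}0.png",ctrl.get_image(n)[:,:,::-1])
print(ctrl.get_state())
E
```

```text
bench.py
pics
scene {'vertical_fov': 48.342405765109376, 'cx': 319.14935313433716, 'cy': 240.32455648157548, 'rvec': array([ 1.90408511,  1.63098746, -0.62315326]), 'tvec': array([-0.08642243, -0.37934226,  1.29447592])}
side {'vertical_fov': 42.11367372772891, 'cx': 317.3828750078027, 'cy': 241.52150225430674, 'rvec': array([ 2.37432914, -0.60861218,  0.23369818]), 'tvec': array([-0.49970388,  0.265769  ,  0.90974401])}
wrist {'vertical_fov': 60.63385592469952, 'cx': 311.67839538609365, 'cy': 244.91911203012796, 'hand_eye': array([[-1.66504855e-04, -9.69262171e-01, -2.46030112e-01,
         6.65263490e-02],
       [ 9.99999903e-01, -2.61462950e-04,  3.53295403e-04,
        -7.73961440e-05],
       [-4.06763628e-04, -2.46030029e-01,  9.69262121e-01,
        -1.62936744e-01],
       [ 0.00000000e+00,  0.00000000e+00,  0.00000000e+00,
         1.00000000e+00]])}
{'time': 0.1, 'joint_positions': array([ 0.01408921,  0.32177958, -0.0700669 ,  1.45156178,  0.02262684,
        1.37077232, -0.05688215]), 'qd': array([ 0.00067215, -0.00091236,  0.00053288, -0.00099934, -0.00065051,
       -0.00148365, -0.00013174]), 'joint_torque': array([ 1.37795760e-04, -4.92569017e+01, -4.06077392e-01, -3.13399816e+01,
       -6.42974046e-02,  3.95253638e-02,  6.49213871e-05]), 'position': array([ 6.49509624e-01, -6.19341888e-05,  2.21546393e-01]), 'tool_rot': array([-2.22058758e+00, -2.22068781e+00,  2.05851880e-03]), 'ft_force': array([-0.38124458,  0.06358539,  0.11276209]), 'torque': array([-0.02398867, -0.021086  , -0.03900603]), 'grip_force': 0.0, 'grip_width': 1.0025532428153836}
```

View pics/scene0.png

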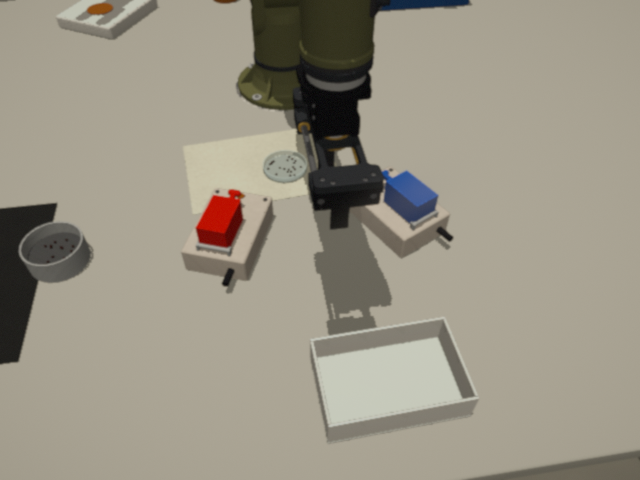

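View pics/wrist0.png

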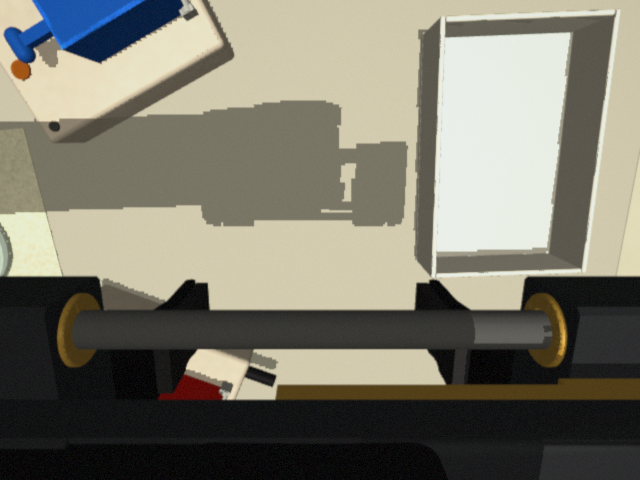

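The scene view shows the red box on the robot's right, centred near pixel (228,230), and the blue box on its left near (408,210). The wrist view mostly misses the red box. Next I'll enlarge the red box in the scene and side views.

```bash
python3 - <<'E'
from bench import ctrl
import cv2
a=cv2.imread("pics/scene0.png")[180:290,170:290]
cv2.imwrite("pics/sc1.png",cv2.resize(a,None,fx=5,fy=5,interpolation=cv2.INTER_CUBIC))
cv2.imwrite("pics/side0.png",ctrl.get_image("side")[:,:,::-1])
E
```

```text
(no output)
```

View pics/sc1.png

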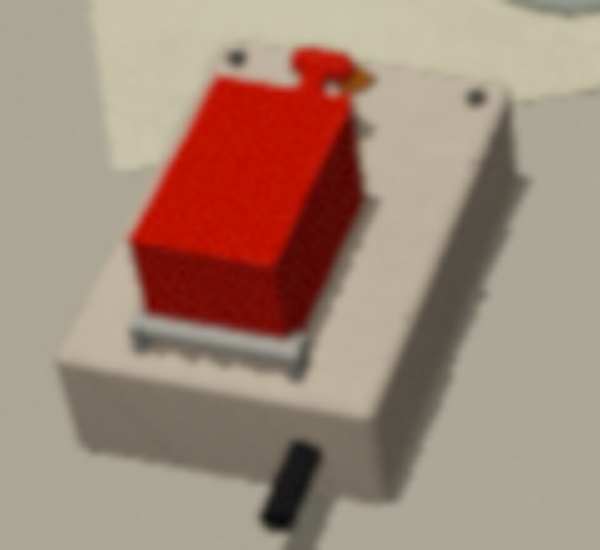

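View pics/side0.png

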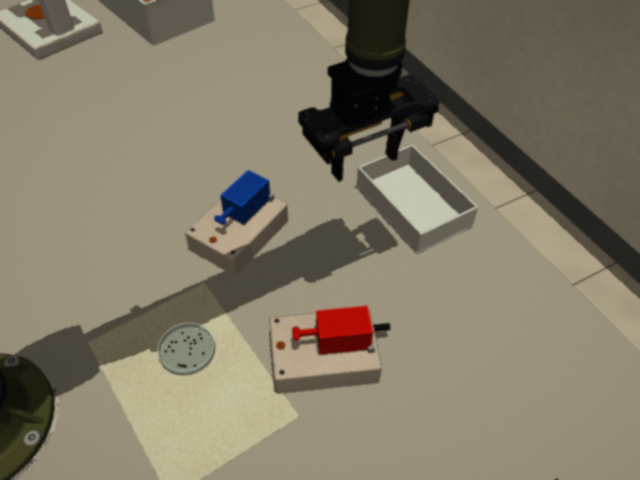

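The crop gives the box and guard corners clearly. In the side view the red box spans about (270-380, 318-390), with the T-bar at (296,333). Next is a least-squares fit for x, y and yaw.

```bash
cat > h.py <<'E'
import numpy as np, cv2
from bench import ctrl
from scipy.spatial.transform import Rotation as R
def K(m):
    f=240/np.tan(np.radians(m["vertical_fov"])/2); return np.array([[f,0,m["cx"]],[0,f,m["cy"]],[0,0,1]])
def proj(n,P):
    m=ctrl.camera_model(n); return cv2.projectPoints(np.array(P,float),m["rvec"],m["tvec"],K(m),None)[0][:,0]
def box2w(p,b):
    c,s=np.cos(p[2]),np.sin(p[2]); b=np.atleast_2d(b)/1000
    return np.c_[p[0]+c*b[:,0]-s*b[:,1],p[1]+s*b[:,0]+c*b[:,1],b[:,2]]
E
python3 - <<'E'
from h import *
from scipy.optimize import least_squares
S=[(80,55,50,370,415),(80,-55,50,60,365),(80,55,0,390,500),(80,-55,0,85,447),(-80,55,50,508,92),(-80,-55,50,222,45),(-10,-24,100,218,78),(-10,24,100,350,98),(68,-24,100,135,240),(68,24,100,275,267)]
D=[(-80,-55,50,273,378),(80,-55,50,380,370),(-80,55,50,270,318),(-42,0,86,296,332),(68,24,100,370,308),(-10,24,100,316,311),(-10,-24,100,318,336)]
S=np.array(S,float);D=np.array(D,float); S[:,3]=170+S[:,3]/5-.4;S[:,4]=180+S[:,4]/5-.4
def res(p,ks=(0,1)):
    o=[]
    for k in ks:
        n,A=[("scene",S),("side",D)][k]
        o.append(proj(n,box2w(p,A[:,:3]))-A[:,3:])
    return np.vstack(o).ravel()
for ks in((0,),(1,),(0,1)):
    r=least_squares(res,[.6,-.25,0],kwargs=dict(ks=ks),loss="soft_l1"); print(r.x)
print(res(r.x).reshape(-1,2).round(1)); np.save("p.npy",r.x)
E
```

```text
[ 0.49932321 -0.14804764 -0.37050929]
[ 0.49859439 -0.15043639 -0.42033357]
[ 0.49902594 -0.1484699  -0.38439283]
[[ 0.3  0.4]
 [-2.4 -1.6]
 [-0.7  2.7]
 [-1.8  1.4]
 [ 1.2 -2. ]
 [ 0.2 -2.3]
 [-0.5 -0.8]
 [ 0.8 -0.2]
 [-1.8  0.1]
 [-0.5 -0.1]
 [ 0.6  1.1]
 [ 2.1 -2.3]
 [-1.7 -2.1]
 [-0.5 -1. ]
 [-2.8 -3. ]
 [-0.8 -1. ]
 [ 1.2  1.7]]
```

The manual's scale: shifts go in shares of 0.4 m and turns go in shares of 2 rad. Converting my numbers, -0.17 m is -0.425, -0.095 m is -0.2375, -1.186 rad is -0.593.

Request:
tcp_steps([
  {"dx": -0.1, "dy": -0.05, "dz": -0.125, "rz": -0.075, "aperture": 1},
  {"dx": -0.2, "dy": -0.1125, "dz": -0.125, "rz": -0.15, "aperture": 1},
  {"dx": -0.3, "dy": -0.175, "dz": -0.125, "rz": -0.225, "aperture": 1},
  {"dx": -0.425, "dy": -0.2375, "dz": -0.125, "rz": -0.3, "aperture": 1},
  {"dx": -0.425, "dy": -0.2375, "dz": -0.125, "rz": -0.375, "aperture": 1},
  {"dx": -0.425, "dy": -0.2375, "dz": -0.125, "rz": -0.45, "aperture": 1},
  {"dx": -0.425, "dy": -0.2375, "dz": -0.125, "rz": -0.525, "aperture": 1},
  {"dx": -0.425, "dy": -0.2375, "dz": -0.125, "rz": -0.593, "aperture": 1},
  {"dx": -0.425, "dy": -0.2375, "dz": -0.125, "rz": -0.593, "aperture": 1},
  {"dx": -0.425, "dy": -0.2375, "dz": -0.125, "rz": -0.593, "aperture": 1},
  {"dx": -0.425, "dy": -0.2375, "dz": -0.125, "rz": -0.593, "aperture": 1},
  {"dx": -0.425, "dy": -0.2375, "dz": -0.125, "rz": -0.593, "aperture": 1},
])

```text
time: 1.35
position: [0.555, -0.1699, 0.2725]
tool_rot: [-0.603, -3.083, 0.0]
ft_force: [-0.2, -0.6, -0.2]
grip_width: 1.002
grip_force: 0.0
```

```bash
python3 - <<'E'
from h import *
s=ctrl.get_state(); im=ctrl.get_image("wrist")[:,:,::-1].copy()
np.savez("w1.npz",pos=s["position"],rot=s["tool_rot"]); print(s["position"],s["joint_positions"].round(2))
cv2.imwrite("pics/w1.png",im)
E
```

```text
[ 0.55501422 -0.16992664  0.27249963] [ 0.31  0.16 -0.07  1.55  0.01  1.43  1.43]
```

View pics/w1.png

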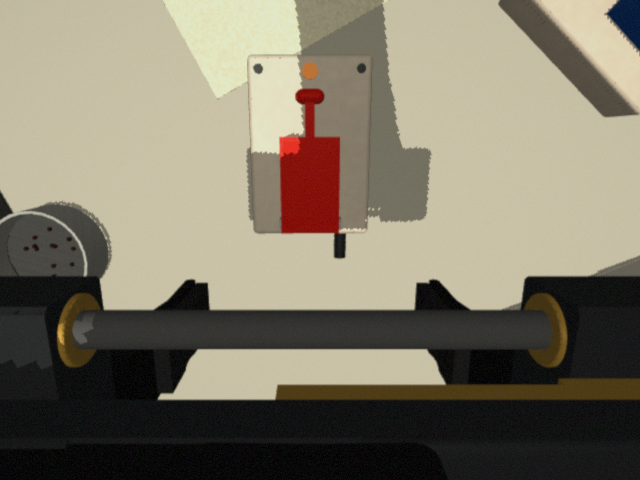

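The wrist view shows the whole red box: top corners (248,56), (371,56), (255,233) and (368,233), T-bar at (310,96), guard (279-340, 137-233). I'll refit the pose with these.

```bash
cat >> h.py <<'E'
def projw(P,pos,rot):
    m=ctrl.camera_model("wrist"); T=np.eye(4);T[:3,:3]=R.from_rotvec(rot).as_matrix();T[:3,3]=pos
    C=np.linalg.inv(T@m["hand_eye"]); return cv2.projectPoints(np.array(P,float),cv2.Rodrigues(C[:3,:3])[0],C[:3,3],K(m),None)[0][:,0]
E
python3 - <<'E'
from h import *
from scipy.optimize import least_squares
w=np.load("w1.npz")
A=np.array([(-80,-55,50,248,56),(-80,55,50,371,56),(80,-55,50,255,233),(80,55,50,368,233),(-10,-24,100,279.5,137.5),(-10,24,100,340,137.5),(68,-24,100,281,233),(68,24,100,339,233),(-42,0,84,310,96)],float)
f=lambda p:(projw(box2w(p,A[:,:3]),w["pos"],w["rot"])-A[:,3:]).ravel()
r=least_squares(f,np.load("p.npy"),loss="soft_l1");p=r.x;print(p,f(p).reshape(-1,2).round(1))
np.save("p.npy",p)
T=R.from_rotvec(w["rot"]);print("tool yaw err",T.as_matrix()[:,0], np.pi+p[2])
print("tbar in tool",T.inv().apply(box2w(p,[-42,0,80])-w["pos"]))
E
```

```text
[ 0.49936761 -0.14905269 -0.38159137] [[-1.8 -1.6]
 [ 2.1 -2.2]
 [-1.5  1.5]
 [-0.2  1. ]
 [ 0.1 -0.2]
 [ 0.3 -0.5]
 [ 0.8  0.6]
 [ 0.1  0.3]
 [-0.2  0.4]]
tool yaw err [-9.26383874e-01  3.76580548e-01  9.30985912e-05] 2.760001283924394
tbar in tool [[ 0.1013925  -0.00179917  0.19250915]]
```

In the tool's units: 0.209 m is 0.5225, 0.2 m is 0.5.

Request:
tcp_steps([
  {"dx": 0.125, "dy": -0.005, "dz": 0.075, "aperture": 0.6},
  {"dx": 0.2525, "dy": -0.005, "dz": 0.175, "aperture": 0.6},
  {"dx": 0.2525, "dy": -0.005, "dz": 0.275, "aperture": 0.6},
  {"dx": 0.2525, "dy": -0.005, "dz": 0.375, "aperture": 0.6},
  {"dx": 0.2525, "dy": -0.005, "dz": 0.45, "aperture": 0.6},
  {"dx": 0.2525, "dy": -0.005, "dz": 0.5, "aperture": 0.6},
  {"dx": 0.2525, "dy": -0.005, "dz": 0.5225, "aperture": 0.6},
  {"dx": 0.2525, "dy": -0.005, "dz": 0.5225, "aperture": 0.6},
  {"dx": 0.2525, "dy": -0.005, "dz": 0.5225, "aperture": 0.6},
], grip_force=15)

```text
time: 2.3
position: [0.4616, -0.1342, 0.0646]
tool_rot: [0.601, 3.082, -0.0]
ft_force: [-0.1, -0.6, -0.4]
grip_width: 0.601
grip_force: 0.0
```

Request:
tcp_steps([
  {"aperture": 0.2},
  {"aperture": 0.1},
  {"aperture": 0.1},
  {"aperture": 0.1},
  {"aperture": 0.1},
  {"aperture": 0.1},
  {"aperture": 0.1},
  {"aperture": 0.1},
], grip_force=15)

```text
time: 3.1
position: [0.4609, -0.1338, 0.0638]
tool_rot: [0.6, 3.083, 0.0]
ft_force: [-0.0, 1.5, 2.6]
grip_width: 0.257
grip_force: 15.0
```

```bash
python3 - <<'E'
from h import *
p=np.load("p.npy");s=ctrl.get_state();T=R.from_rotvec(s["tool_rot"])
print("tbar in tool",T.inv().apply(box2w(p,[-42,0,80])-s["position"])*1000)
E
```

```text
tbar in tool [[  0.63449224   0.19160617 -16.20943599]]
```

In the tool's units: -0.073 m is -0.1825, -0.066 m is -0.165.

Request:
tcp_steps([
  {"dx": -0.0063, "dz": -0.0275, "aperture": 0.1},
  {"dx": -0.015, "dz": -0.0538, "aperture": 0.1},
  {"dx": -0.0275, "dz": -0.0788, "aperture": 0.1},
  {"dx": -0.0413, "dz": -0.1025, "aperture": 0.1},
  {"dx": -0.0575, "dz": -0.125, "aperture": 0.1},
  {"dx": -0.0763, "dz": -0.1463, "aperture": 0.1},
  {"dx": -0.0975, "dz": -0.165, "aperture": 0.1},
  {"dx": -0.1188, "dz": -0.1825, "aperture": 0.1},
  {"dx": -0.1188, "dz": -0.1825, "aperture": 0.1},
  {"dx": -0.1188, "dz": -0.1825, "aperture": 0.1},
])

```text
time: 4.1
position: [0.505, -0.1517, 0.1367]
tool_rot: [0.601, 3.084, 0.0]
ft_force: [-0.1, 2.8, 1.3]
grip_width: 0.254
grip_force: 15.0
```

```bash
python3 - <<'E'
from h import *
cv2.imwrite("pics/side2.png",cv2.resize(ctrl.get_image("side")[200:440,180:500,::-1],None,fx=2,fy=2))
E
```

```text
(no output)
```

View pics/side2.png

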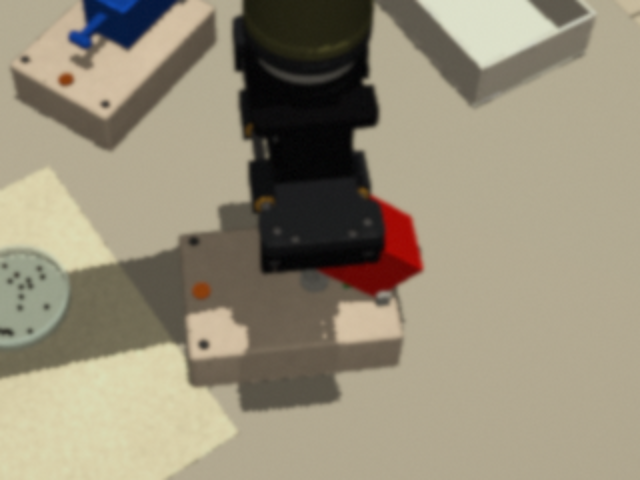

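The guard is following the grip and is about half open, so I'll continue the arc.

In the tool's units: -0.106 m is -0.265, -0.0965 m is -0.2413.

Request:
tcp_steps([
  {"dx": -0.025, "dz": -0.0138, "aperture": 0.1},
  {"dx": -0.05, "dz": -0.0263, "aperture": 0.1},
  {"dx": -0.0763, "dz": -0.035, "aperture": 0.1},
  {"dx": -0.1038, "dz": -0.0425, "aperture": 0.1},
  {"dx": -0.1313, "dz": -0.0463, "aperture": 0.1},
  {"dx": -0.1588, "dz": -0.0475, "aperture": 0.1},
  {"dx": -0.1863, "dz": -0.045, "aperture": 0.1},
  {"dx": -0.2138, "dz": -0.0413, "aperture": 0.1},
  {"dx": -0.2413, "dz": -0.0338, "aperture": 0.1},
  {"dx": -0.265, "dz": -0.025, "aperture": 0.1},
  {"dx": -0.265, "dz": -0.025, "aperture": 0.1},
  {"dx": -0.265, "dz": -0.025, "aperture": 0.1},
])

```text
time: 5.35
position: [0.6037, -0.1916, 0.1466]
tool_rot: [0.6, 3.083, 0.0]
ft_force: [2.3, 3.1, 3.4]
grip_width: 0.25
grip_force: 15.0
```

In the tool's units: 0.137 m is 0.3425, -0.06 m is -0.15.

Request:
tcp_steps([
  {"aperture": 0.5},
  {"aperture": 0.5},
  {"aperture": 0.5},
  {"aperture": 0.5},
  {"dz": -0.05, "aperture": 0.5},
  {"dz": -0.1, "aperture": 0.5},
  {"dz": -0.15, "aperture": 0.5},
  {"dx": 0.1125, "dz": -0.15, "aperture": 0.3},
  {"dx": 0.225, "dz": -0.15, "aperture": 0},
  {"dx": 0.3425, "dz": -0.15, "aperture": 0},
  {"dx": 0.3425, "dz": -0.15, "aperture": 0},
  {"dx": 0.3425, "dz": -0.15, "aperture": 0},
  {"dx": 0.3425, "dz": -0.15, "aperture": 0},
], grip_force=20)

```text
time: 6.65
position: [0.4769, -0.1409, 0.2071]
tool_rot: [0.601, 3.082, -0.001]
ft_force: [0.9, -0.2, 1.1]
grip_width: 0.056
grip_force: 0.0
```

```bash
python3 - <<'E'
from h import *
p=np.load("p.npy");s=ctrl.get_state();T=R.from_rotvec(s["tool_rot"])
print("toggle tip in tool",T.inv().apply(box2w(p,[[6,0,83],[34,0,83]])-s["position"])*1000)
a=ctrl.get_image("side")[200:440,180:500,::-1];b=ctrl.get_image("scene")[150:390,130:450,::-1]
cv2.imwrite("pics/c3.png",cv2.resize(np.hstack([a,b]),None,fx=1.25,fy=1.25,interpolation=cv2.INTER_CUBIC))
E
```

```text
toggle tip in tool [[-29.67641791   0.92853211 124.18269999]
 [-57.67618158   1.0332052  124.23043063]]
```

View pics/c3.png

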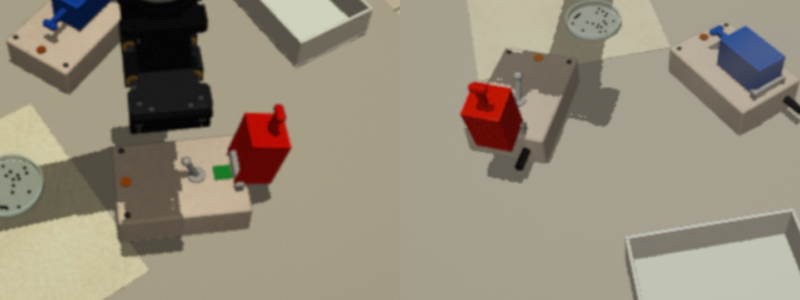

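The guard is wide open, the green mark is uncovered, and the toggle still leans to the T-bar side. Next I push the toggle.

In the tool's units: 0.129 m is 0.3225, 0.11 m is 0.275.

Request:
tcp_steps([
  {"dy": 0.0025, "dz": 0.1, "aperture": 0},
  {"dy": 0.0025, "dz": 0.2, "aperture": 0},
  {"dy": 0.0025, "dz": 0.275, "aperture": 0},
  {"dy": 0.0025, "dz": 0.3225, "aperture": 0},
  {"dy": 0.0025, "dz": 0.3225, "aperture": 0},
  {"dx": -0.03, "dy": 0.0025, "dz": 0.3225, "aperture": 0},
  {"dx": -0.05, "dy": 0.0025, "dz": 0.3225, "aperture": 0},
  {"dx": -0.065, "dy": 0.0025, "dz": 0.3225, "aperture": 0},
  {"dx": -0.08, "dy": 0.0025, "dz": 0.3225, "aperture": 0},
  {"dx": -0.095, "dy": 0.0025, "dz": 0.3225, "aperture": 0},
  {"dx": -0.105, "dy": 0.0025, "dz": 0.3225, "aperture": 0},
  {"dx": -0.11, "dy": 0.0025, "dz": 0.3225, "aperture": 0},
  {"dx": -0.11, "dy": 0.0025, "dz": 0.3225, "aperture": 0},
  {"dx": -0.11, "dy": 0.0025, "dz": 0.3225, "aperture": 0},
])

```text
time: 8.15
position: [0.5162, -0.1554, 0.0772]
tool_rot: [-0.6, -3.082, -0.0]
ft_force: [-4.2, 2.0, 1.7]
grip_width: 0.005
grip_force: 2.5
```

In the tool's units: -0.003 m is -0.0075, -0.0015 m is -0.0038.

Request:
tcp_steps([
  {"dx": -0.0038, "aperture": 0},
  {"dx": -0.0075, "aperture": 0},
  {"dx": -0.0075, "aperture": 0},
  {"dx": -0.0075, "aperture": 0},
])

```text
time: 8.55
position: [0.5166, -0.1555, 0.0771]
tool_rot: [-0.599, -3.077, -0.001]
ft_force: [-10.1, 3.8, 7.4]
grip_width: 0.005
grip_force: 6.3
```

In the tool's units: -0.15 m is -0.375, 0.02 m is 0.05.

Request:
tcp_steps([
  {"dx": 0.025, "aperture": 0},
  {"dx": 0.05, "aperture": 0},
  {"dx": 0.05, "dz": -0.1, "aperture": 0},
  {"dx": 0.05, "dz": -0.2, "aperture": 0},
  {"dx": 0.05, "dz": -0.3, "aperture": 0},
  {"dx": 0.05, "dz": -0.375, "aperture": 0.3},
  {"dx": 0.05, "dz": -0.375, "aperture": 0.5},
  {"dx": 0.05, "dz": -0.375, "aperture": 0.5},
  {"dx": 0.05, "dz": -0.375, "aperture": 0.5},
])

```text
time: 9.45
position: [0.5007, -0.1492, 0.2263]
tool_rot: [-0.6, -3.082, 0.0]
ft_force: [-0.4, -0.6, -0.4]
grip_width: 0.281
grip_force: 0.0
```

```bash
python3 - <<'E'
from h import *
p=np.load("p.npy");s=ctrl.get_state();T=R.from_rotvec(s["tool_rot"])
print("open tbar in tool",T.inv().apply(box2w(p,[[112.5,0,162.6]])-s["position"])*1000)
a=ctrl.get_image("side")[200:440,180:500,::-1];b=ctrl.get_image("scene")[150:390,130:450,::-1]
cv2.imwrite("pics/c4.png",cv2.resize(np.hstack([a,b]),None,fx=1.25,fy=1.25,interpolation=cv2.INTER_CUBIC))
E
```

```text
open tbar in tool [[-1.11277281e+02  6.30505280e-02  6.36130305e+01]]
```

View pics/c4.png

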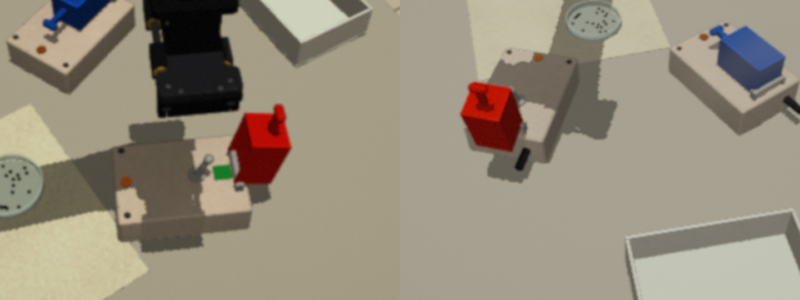

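The toggle now leans toward the green mark. I'll regrasp the T-bar and swing the guard back down.

In the tool's units: -0.111 m is -0.2775, -0.08 m is -0.2.

Request:
tcp_steps([
  {"dx": -0.1, "aperture": 0.6},
  {"dx": -0.2, "aperture": 0.6},
  {"dx": -0.2775, "aperture": 0.6},
  {"dx": -0.2775, "aperture": 0.6},
  {"dx": -0.2775, "dz": 0.075, "aperture": 0.6},
  {"dx": -0.2775, "dz": 0.15, "aperture": 0.6},
  {"dx": -0.2775, "dz": 0.2, "aperture": 0.6},
  {"dx": -0.2775, "dz": 0.2, "aperture": 0.6},
  {"dx": -0.2775, "dz": 0.2, "aperture": 0.4},
  {"dx": -0.2775, "dz": 0.2, "aperture": 0.1},
  {"dx": -0.2775, "dz": 0.2, "aperture": 0.1},
  {"dx": -0.2775, "dz": 0.2, "aperture": 0.1},
  {"dx": -0.2775, "dz": 0.2, "aperture": 0.1},
  {"dx": -0.2775, "dz": 0.2, "aperture": 0.1},
  {"dx": -0.2775, "dz": 0.2, "aperture": 0.1},
], grip_force=15)

```text
time: 11.05
position: [0.6048, -0.1917, 0.1484]
tool_rot: [0.601, 3.082, -0.001]
ft_force: [0.8, -2.0, 3.1]
grip_width: 0.255
grip_force: 15.0
```

In the tool's units: 0.107 m is 0.2675, 0.0105 m is 0.0263.

Request:
tcp_steps([
  {"dx": 0.0263, "dz": -0.01, "aperture": 0.1},
  {"dx": 0.0538, "dz": -0.0175, "aperture": 0.1},
  {"dx": 0.0813, "dz": -0.0213, "aperture": 0.1},
  {"dx": 0.1088, "dz": -0.0225, "aperture": 0.1},
  {"dx": 0.1363, "dz": -0.0213, "aperture": 0.1},
  {"dx": 0.1638, "dz": -0.0175, "aperture": 0.1},
  {"dx": 0.1913, "dz": -0.0113, "aperture": 0.1},
  {"dx": 0.2175, "dz": -0.0025, "aperture": 0.1},
  {"dx": 0.2425, "dz": 0.01, "aperture": 0.1},
  {"dx": 0.2675, "dz": 0.025, "aperture": 0.1},
  {"dx": 0.2675, "dz": 0.025, "aperture": 0.1},
])

```text
time: 12.15
position: [0.5031, -0.1505, 0.1362]
tool_rot: [-0.6, -3.081, 0.0]
ft_force: [0.4, -4.5, -3.7]
grip_width: 0.258
grip_force: 15.0
```

Request:
tcp_steps([
  {"dx": 0.0225, "dz": 0.0163, "aperture": 0.1},
  {"dx": 0.0425, "dz": 0.035, "aperture": 0.1},
  {"dx": 0.0613, "dz": 0.0563, "aperture": 0.1},
  {"dx": 0.0775, "dz": 0.0788, "aperture": 0.1},
  {"dx": 0.0925, "dz": 0.1025, "aperture": 0.1},
  {"dx": 0.1038, "dz": 0.1288, "aperture": 0.1},
  {"dx": 0.1125, "dz": 0.155, "aperture": 0.1},
  {"dx": 0.1188, "dz": 0.1825, "aperture": 0.1},
  {"dx": 0.1188, "dz": 0.185, "aperture": 0.1},
  {"dx": 0.1188, "dz": 0.185, "aperture": 0.1},
])

```text
time: 13.15
position: [0.4608, -0.1334, 0.0635]
tool_rot: [-0.601, -3.083, 0.001]
ft_force: [-0.3, -5.6, -1.2]
grip_width: 0.255
grip_force: 15.0
```

In the tool's units: 0.004 m is 0.01, 0.002 m is 0.005.

Request:
tcp_steps([
  {"dz": 0.005, "aperture": 0.1},
  {"dz": 0.01, "aperture": 0.1},
  {"dz": 0.01, "aperture": 0.1},
  {"dz": 0.01, "aperture": 0.1},
])

```text
time: 13.55
position: [0.4612, -0.1335, 0.0617]
tool_rot: [0.601, 3.083, -0.001]
ft_force: [-6.6, -3.2, 14.2]
grip_width: 0.253
grip_force: 15.0
```

Request:
tcp_steps([
  {"dz": -0.0075, "aperture": 0.3},
  {"dz": -0.0075, "aperture": 0.6},
  {"dz": -0.0075, "aperture": 0.6},
  {"dz": -0.0075, "aperture": 0.6},
  {"dz": -0.0075, "aperture": 0.6},
  {"dz": -0.05, "aperture": 0.6},
  {"dz": -0.125, "aperture": 0.6},
  {"dz": -0.2, "aperture": 0.6},
  {"dz": -0.2, "aperture": 0.3},
  {"dz": -0.2, "aperture": 0},
  {"dz": -0.2, "aperture": 0},
  {"dz": -0.2, "aperture": 0},
  {"dz": -0.2, "aperture": 0},
  {"dz": -0.2, "aperture": 0},
])

```text
time: 14.95
position: [0.4607, -0.1329, 0.1389]
tool_rot: [-0.6, -3.083, -0.0]
ft_force: [-0.3, -0.1, 0.4]
grip_width: 0.143
grip_force: 0.0
```

```bash
python3 - <<'E'
from h import *
p=np.load("p.npy");s=ctrl.get_state();T=R.from_rotvec(s["tool_rot"])
print("guard top front in tool",T.inv().apply(box2w(p,[[0,0,100],[-42,0,86]])-s["position"])*1000)
E
```

```text
guard top front in tool [[-4.19506003e+01 -4.26508965e-01  3.89001112e+01]
 [ 3.37557192e-02 -5.57304980e-01  5.29463472e+01]]
```

In the tool's units: 0.056 m is 0.14, 0.054 m is 0.135.

Request:
tcp_steps([
  {"dz": 0.05, "aperture": 0},
  {"dz": 0.1, "aperture": 0},
  {"dz": 0.1175, "aperture": 0},
  {"dz": 0.1275, "aperture": 0},
  {"dz": 0.135, "aperture": 0},
  {"dz": 0.14, "aperture": 0},
  {"dz": 0.14, "aperture": 0},
  {"dz": 0.14, "aperture": 0},
])

```text
time: 15.75
position: [0.4613, -0.1331, 0.0858]
tool_rot: [0.601, 3.083, -0.0]
ft_force: [-4.0, 2.2, 11.8]
grip_width: 0.004
grip_force: 5.5
```

Contact is at z = 0.086 with 12 N, which is the closed T-bar top height. I'll retreat and look.

In the tool's units: -0.17 m is -0.425, -0.15 m is -0.375.

Request:
tcp_steps([
  {"dz": -0.075, "aperture": 0},
  {"dz": -0.175, "aperture": 0},
  {"dz": -0.275, "aperture": 0},
  {"dx": 0.075, "dz": -0.375, "aperture": 0},
  {"dx": 0.075, "dz": -0.425, "aperture": 0},
  {"dx": 0.075, "dz": -0.425, "aperture": 0},
  {"dx": 0.075, "dz": -0.425, "aperture": 0},
])

```text
time: 16.45
position: [0.4336, -0.1219, 0.2541]
tool_rot: [0.6, 3.082, -0.0]
ft_force: [-0.5, 0.1, 0.1]
grip_width: 0.008
grip_force: 0.0
```

```bash
python3 - <<'E'
from h import *
a=ctrl.get_image("side")[200:440,180:500,::-1];b=ctrl.get_image("scene")[150:390,130:450,::-1]
cv2.imwrite("pics/c5.png",cv2.resize(np.hstack([a,b]),None,fx=1.25,fy=1.25,interpolation=cv2.INTER_CUBIC))
E
```

```text
(no output)
```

View pics/c5.png

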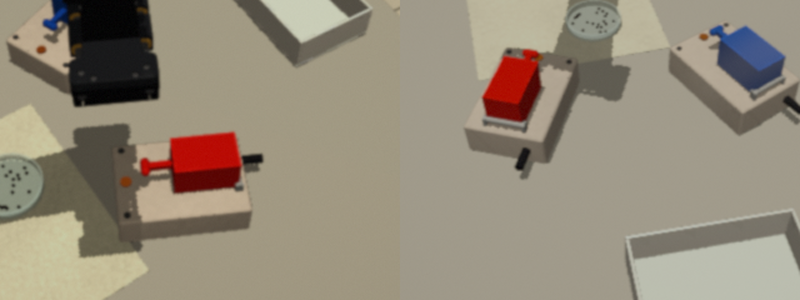

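The guard is closed, the gripper is clear of everything, and the blue box hasn't been touched.

```bash
python3 -c "
from bench import ctrl; print(ctrl.close_job())"
```

```text
the job is handed in; nothing more can be done
None
```

The job is handed in at about 16.5 s: I opened the red guard wide, pushed the toggle to its stop on the green-mark side, closed the guard and let go, without touching the blue box; the hand-in gave no verdict.

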